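Release the scoring-saw arbor with its splined key

ROBOT

A 7-joint arm with a two-finger parallel gripper is mounted at the origin on the work surface. World frame = base frame: x ahead of the robot, y to its left, z up, the work surface at z = 0. Lengths are in m, angles in rad, forces in N, time in s.
With the tool pointing down it reaches from about 0.425 to 0.925 m from the base axis. Payload 6.8 kg.
Tool frame: the origin (TCP) lies between the finger pads; the fingertips stand 17 mm ahead of it and the grasp point (between the pads) lies 2 mm behind it; z points along the fingers, y is the direction in which the jaws open and shut (so a half turn about z gives the same grasp; the last joint's range is limited). The gripper opens to 85 mm and grips with 20 to 120 N. Pads are 22 mm wide; open, the fingers measure 114 mm over their backs; the gripper's body (76 mm by 85 mm) begins 54 mm behind the grasp point. The pads swing forward as they close: fully open they stand 13 mm farther back than shut.
Start: joints at [-1.351, 0.477, 0.022, 1.555, -0.011, 1.109, -0.083], TCP at [0.217, 0.639, 0.248] pointing down, gripper open.
Joint ranges: [-2.96, 2.96], [-0.34, 2.1], [-1.41, 1.46], [0.24, 2.44], [-1.37, 4.51], [0.17, 1.92], [-2.96, 2.96]. Speed limits (rad/s): [2.39, 2.39, 3.14, 3.14, 3.14, 3.14, 3.14].

INTERFACE

Orientations are given as a unit quaternion [w, x, y, z].
In Python, from station import bot gives the robot as it stands. The module is installed in compiled form; this text tells all that it offers.
- The arm moves only by the tool carry_out, never from a script. Its argument "moves" is a list of rows, each a list of 3 entries, a list of its own where there are three numbers: the turn, a rotation vector about the tool's x, y, z in degrees, then the shift along the tool's x, y, z in cm, then the finger opening in cm, from 0 to 8.54. A call has 1 to 5 rows; each row is the pose to reach, as a shift and turn from the pose commanded when the call began, along the tool's axes at that moment; what a row does not reach only later rows make up. A row lasts 1/8 s, in which the tool goes at most 62.5 mm and 10.7 degrees, less where a joint would pass 70% of its speed; a pose out of reach is approached as far as the arm can. A call with a gripper value outside its range is refused whole. The fingers move at their own pace and stop on an object; "newtons" is the grip in N (left out, the last holds). Time passes only in rows, so rows that repeat a pose let the fingers close. It gives the time, the measured TCP pose, the force and the opening at its end, in the units of the state.
- bot.get_obs(): the state, without advancing time (a new reading comes with each control period).
- bot.read_camera(name): name is "side" or "top" or "wrist"; returns the picture (420x560x3 uint8, red, green, blue); there is no depth.
- bot.camera_info(name): a dict with "vertical_fov" (degrees; the focal length in pixels is half the picture's height over the tangent of half this angle, whatever the lens; pixels are square), "cx", "cy" (the principal point, pixels), "position" and "attitude" of the camera in the world. Camera axes: x right, y up, looking along -z (the intrinsics and any distortion apply to the point x, -y, -z); pixel columns grow to the right and rows downward; lengths in m; the calibration is good to about 2 mm. A picture is of the moment at which its call begins: read the wrist's pose just before it. camera_info takes no time and is no camera call; for the wrist camera it gives the pose at the moment of the call.
- bot.hand_in(): hands the job in, once; it reports no verdict.
Trained networks look in the newest picture that a camera, given by its name, has taken for a name from the list of things; names that differ only in an ending like _2 or _b are one class to them, and where a whole thing is asked for, a point or a joint stands for the part that bears it (a point fixed in the world has none). Each returns a list of dicts, best first, with "score" (0 to 1); they miss things now and then, are a little off and sometimes report something else, mostly with a low value. They report only what shows in the picture. A call takes as long as a camera call. They do not tell look-alikes from the thing itself.
- bot.silhouettes(label, camera): "region" (420x560 bool, what is visible of it) and "location" ([column, row] in pixels, amid what is visible of it).
The state is a dict: "t": time; "q": joint angles; "joint_vel": joint speeds; "joint_torque": joint torques, N m; "eef_pos": TCP position; "tool_rot": TCP orientation; "contact_force": force on the tool from outside, world axes, zero at the start; "torque": the same for the moment, N m; "gripper_width": opening from 0.0 (shut) to 1.0 (fully open).
Only numpy, scipy, OpenCV 4.12 (cv2) and the standard library are available. Lean on these libraries where they do the work, as an engineer would, in place of code of your own. Each camera call takes 0.05 s, during which the arm holds its last target. There are 200 camera calls.

TASK

Swing the hasp with the orange tab up off the arbor unit's socket and back past upright, so that it stays open. Then take the red-handled splined key out of its wooden stand, turn it until its splines mesh with the socket, slide it in and press it down against the spring until its flange sits fully home on the socket. Finish while still holding the key and pressing it home (do not let go), and leave everything else on the table where it is.

Things in the scene. Friction and masses are not known exactly. Their poses are not given: they have to be found in the camera images.
- unit: Scoring-saw arbor unit, a cream housing 170 x 130 mm and 70 mm high on a 190 x 150 mm foot plate, fixed to the table. Origin at the centre of its underside. z up, -x is its front: the hasp's tab is at the front, its hinge at the back.
- socket_mouth (a point): Centre of the mouth (top) of the splined socket, 96 mm above the table: a steel collar, 68 mm diameter, 26 mm high, on the housing. Its hole is a cross of 4 slots along this point's +-x and +-y, 11 mm wide, reaching 22 mm from the axis; 4 teeth between them reach in to 11 mm. Collar turned up to 0.6 rad from the housing, differing each time; it resists turning (0.6 N m). z up.
- plunger (a joint): Travel in m of the green spring plunger (16 mm diameter) inside the socket, its top 16 mm below the mouth at rest: 0 = up, grows as pressed down. About 6 N starts it; 12 N at 0.006, where the key's flange meets the collar. The key's own weight does not move it.
- hasp (a joint): Angle of the hasp in rad: 0 = lying level over the socket, grows as its free end lifts and swings back, 1.57 = upright, 2.2 = stop. Its hinge is stiff: it stays where it is left, and about 2 N at the tab moves it. It starts between 0 and 0.2.
- hasp_hinge (a point): Middle of the hasp's hinge pin, 56 mm behind the socket's axis and 101 mm above the table. The pin lies along this point's y, which is the unit's y axis.
- hasp_tab (a point): Centre of the orange grip tab at the hasp's free end, 122 mm from the hinge: 26 mm long (along the hasp), 22 mm wide (along the hinge pin), 14 mm thick. At angle 0 it lies 34 mm above the housing and can be pinched from above across its 22 mm width, and it turns between the fingers as the hasp swings.
- spline_key: The splined key, 74 mm high, about 0.22 kg, upright. Origin at the centre of its foot's underside, z up. Foot: brass cross of 4 splines along its +-x and +-y, each 8 mm wide, reaching 19 mm from the axis, 22 mm long; above it a steel flange, 54 mm diameter, 6 mm thick. It fits the socket in any of 4 positions a quarter turn apart. Home: origin 22 mm below the socket's mouth.
- key_handle (a point): Centre of the splined key's red handle bar, 61 mm above the key's origin, on an 18 mm stem: bar 64 mm long (along key x), 18 mm wide (along key y), 26 mm high. At the start the key stands in either stand at any yaw, hanging by its flange on the stand's top, its foot 22 mm down in a loose round bore.
- plain_key: Another key, same shape but with a blue handle bar and a plain round foot, standing in the other stand. Not needed: leave it.
- stand_a: Plywood stand of one of the keys, 85 x 85 x 30 mm, with a round bore of 43 mm, fixed to the table. Origin at the centre of its underside.
- stand_b: The other plywood stand, the same.
- wrench: Steel wrench lying behind the unit. Leave it.
- blade: Small round saw blade, 120 mm diameter, lying flat. Leave it.
- glue: Yellow bottle, 60 mm diameter, 170 mm high. Leave it.
- offcut: Plywood offcut, 60 x 100 x 18 mm. Leave it.
- tape: Yellow tape measure, 65 x 32 x 60 mm. Leave it.
- bench_brush: Brush lying on the table near the robot. Leave it.
- push_stick: Wooden push stick, about 215 mm long, lying flat. Leave it.
There are look-alikes about, which are no part of the job. Leave any turquoise look-alike of the spline_key alone.

How it is judged:
By the outcome, as a careful person would: the job done as asked, in the order asked, and still so for the second after the job is handed in, while the arm keeps its last pose, push and grip.
It also fails if it takes over 54 s, if anything falls off the work surface, if the arm or the gripper's body presses on something with over 40 N, if the wrist force passes 120 N, or if a joint passes its speed limit or range.

## Working session

There is one attempt and no reset: what is moved stays moved. The work goes in short steps, Python scripts to look and compute and a tool call to move; the robot and the scene stay as the last step left them, time stands still between calls to the robot, and variables do not carry over. Pictures are saved under pics/ and viewed, about 8 in all and at most 12, crops included, and the job is handed in when it is done.

Besides the shell and the picture viewer there is one more tool, called after "Call:" in YAML: its name, and indented under it one key for each argument. carry_out: Moves the arm, as the interface text tells. Its arguments: {"type":"object","properties":{"moves":{"type":"array"},"newtons":{"type":"number"}},"required":["moves"]}

```bash
mkdir -p pics; cat > h.py <<'E'
import numpy as np, cv2
from scipy.spatial.transform import Rotation as R
from station import bot
def rot(q): return R.from_quat([q[1],q[2],q[3],q[0]])
def att(c):
    a=np.array(c["attitude"],float)
    return R.from_matrix(a) if a.shape==(3,3) else rot(a)
def f_(c): return 210/np.tan(np.radians(c["vertical_fov"])/2)
def ray(c,uv):
    d=np.array([(uv[0]-c["cx"])/f_(c),-(uv[1]-c["cy"])/f_(c),-1.0]); return np.array(c["position"]),att(c).apply(d)
def onz(c,uv,z):
    p,d=ray(c,uv); return p+d*(z-p[2])/d[2]
def proj(c,P):
    v=att(c).inv().apply(np.atleast_2d(P)-np.array(c["position"])); f=f_(c)
    return np.c_[c["cx"]+f*v[:,0]/-v[:,2], c["cy"]-f*v[:,1]/-v[:,2]]
def snap(n,fn):
    c=bot.camera_info(n); im=bot.read_camera(n); cv2.imwrite("pics/"+fn,cv2.cvtColor(im,cv2.COLOR_RGB2BGR)); return c,im
E
python3 - <<'E'
from h import *
o=bot.get_obs(); print({k:np.round(v,3) for k,v in o.items()})
ims=[]
for n in ("top","side","wrist"):
    c,im=snap(n,n+"0.png"); print(n,c); ims.append(im)
    for l in ("unit","hasp_tab","spline_key","key_handle","plain_key","stand_a","socket_mouth","hasp_hinge"):
        try: print(n,l,[(round(s["score"],2),np.round(s["location"]).astype(int).tolist(),int(s["region"].sum())) for s in bot.silhouettes(l,n)][:4])
        except Exception as e: print(n,l,e)
E
```

```text
{'t': np.float64(0.0), 'q': array([-1.351,  0.478,  0.022,  1.556, -0.012,  1.109, -0.083]), 'joint_vel': array([ 0.001, -0.   ,  0.   , -0.001, -0.   ,  0.   , -0.001]), 'joint_torque': array([-1.0000e-03, -5.9646e+01,  1.6080e+00, -2.8120e+01,  1.3000e-02,
        9.0000e-03,  0.0000e+00]), 'eef_pos': array([0.217, 0.639, 0.247]), 'tool_rot': array([-0.   ,  0.163,  0.987, -0.001]), 'contact_force': array([-0.008,  0.866,  0.227]), 'torque': array([ 0.019, -0.034, -0.015]), 'gripper_width': np.float64(1.002)}
top {'vertical_fov': 45.091358755555135, 'cx': 273.52117326247935, 'cy': 208.32889522916614, 'position': array([0.37272317, 0.02459529, 1.41063902]), 'attitude': array([-0.70169557, -0.04631699,  0.05668591,  0.70870641])}
top unit [(0.71, [270, 223], 547), (0.56, [270, 219], 3675)]
top hasp_tab [(0.6, [268, 219], 433), (0.17, [338, 165], 480)]
top spline_key [(0.85, [387, 230], 332), (0.58, [339, 221], 318)]
top key_handle [(0.82, [387, 228], 366), (0.77, [338, 222], 361)]
top plain_key [(0.91, [166, 239], 346)]
top stand_a [(0.7, [175, 244], 607), (0.67, [376, 234], 628), (0
[... 623 characters left out ...]
8], 260), (0.42, [238, 178], 134)]
side stand_a [(0.71, [285, 298], 738), (0.64, [240, 186], 341)]
side socket_mouth [(0.55, [271, 207], 268), (0.34, [338, 319], 1423), (0.21, [240, 178], 133)]
side hasp_hinge [(0.6, [270, 198], 271)]
wrist {'vertical_fov': 70.79860427096153, 'cx': 283.2244293723376, 'cy': 213.95995961087579, 'position': array([0.14308197, 0.66376571, 0.37386697]), 'attitude': array([ 0.80313627, -0.12584355, -0.09051171,  0.5752766 ])}
wrist unit []
wrist hasp_tab []
wrist spline_key []
wrist key_handle []
wrist plain_key [(0.75, [128, 412], 329)]
wrist stand_a [(0.9, [116, 398], 642), (0.16, [125, 413], 361)]
wrist socket_mouth [(0.17, [127, 413], 354)]
wrist hasp_hinge []
```

View pics/top0.png

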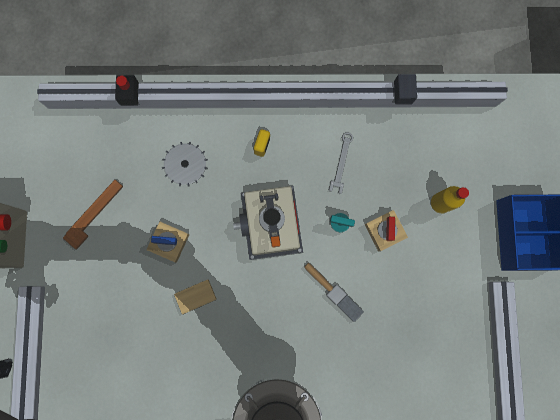

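View pics/side0.png

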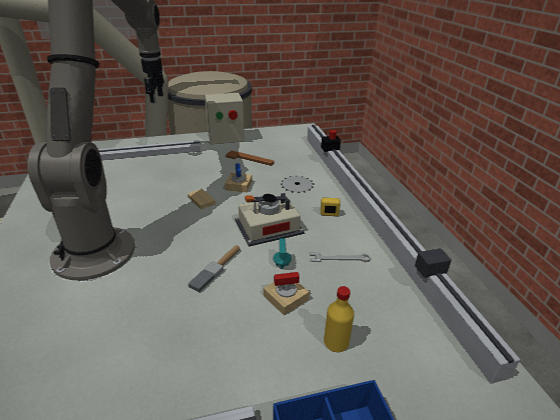

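The top view shows the unit at about (272,220), its orange tab in front at (276,240) and its hinge at (268,195). The keys are red in its stand (390,228), turquoise look-alike (342,222) and blue plain key (163,240). The red-handled key in the plywood stand on the right is the one that fits. I'll confirm it in one crop and compute the positions.

```bash
python3 - <<'E'
from h import *
c=bot.camera_info("top"); im=cv2.imread("pics/top0.png"); hsv=cv2.cvtColor(im,cv2.COLOR_BGR2HSV)
print("base proj",proj(c,[[0,0,0],[0.5,0,0]]))
def blob(lo,hi,box):
    m=cv2.inRange(hsv,lo,hi); x0,y0,x1,y1=box; k=np.zeros_like(m); k[y0:y1,x0:x1]=m[y0:y1,x0:x1]
    p=np.argwhere(k)[:,::-1].astype(float); return p.mean(0),cv2.minAreaRect(p.astype(np.float32)),len(p)
tab=blob((5,150,120),(16,255,255),(240,180,310,260)); print("tab",tab, onz(c,tab[0],.104))
key=blob((0,150,80),(6,255,255),(365,200,415,260)); key2=blob((174,150,80),(180,255,255),(365,200,415,260)) if 0 else None
print("key",key, onz(c,key[0],.03+.052))
for n,uv,z in (("hinge",(268,195),.105),("collar",(271,217),.096),("turq",(342,222),.05),("stand",(385,232),.03)): print(n,onz(c,uv,z))
cv2.imwrite("pics/crop1.png",cv2.resize(np.hstack([im[170:270,225:315],im[190:260,320:410][0:70].copy().repeat(1,0) if 0 else im[180:280,325:415]]),None,fx=4.4,fy=4.4,interpolation=cv2.INTER_CUBIC))
E
```

```text
base proj [[276.93827377 424.56097557]
 [274.80367418 236.545785  ]]
tab (array([275.02739726, 241.06849315]), ((275.08111572265625, 240.98646545410156), (9.206343650817871, 7.726752281188965), 80.53767395019531), 73) [0.47888376 0.0013674  0.104     ]
key (array([391.40140845, 228.26056338]), ((391.0, 228.0), (22.0, 6.0), 90.0), 142) [ 0.51160183 -0.30764042  0.082     ]
hinge [0.59976675 0.01841443 0.105     ]
collar [0.54277605 0.01105983 0.096     ]
turq [ 0.53328475 -0.18192032  0.05      ]
stand [ 0.50687976 -0.30252611  0.03      ]
```

View pics/crop1.png

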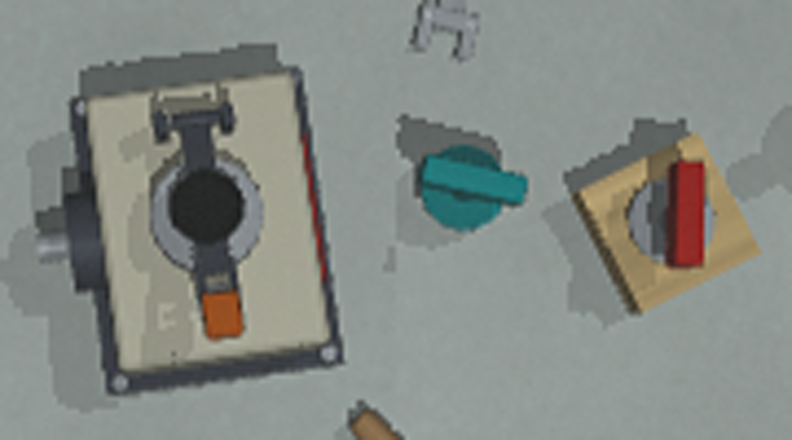

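The crop confirms it: the red-handled key, with a steel flange, stands in the plywood stand. The turquoise one has no stand, so I leave it. The hasp lies over the collar with its tab toward the robot. The hinge-to-tab distance measures 0.122 m, as stated. Next I work out the approach.

```bash
cat >> h.py <<'E'
def down(psi):  # tool z down, tool y along world yaw psi+90deg (unit y)
    y=np.array([-np.sin(psi),np.cos(psi),0]); z=np.array([0,0,-1.]); return R.from_matrix(np.c_[np.cross(y,z),y,z])
def go(P,T,o=None):  # prints turn (deg) and shift (cm) in the tool axes
    o=o or bot.get_obs(); r=rot(o["tool_rot"]); 
    print("turn",np.round(np.degrees((r.inv()*T).as_rotvec()),1),"shift",np.round(100*r.inv().apply(np.array(P)-o["eef_pos"]),2))
E
python3 - <<'E'
from h import *
o=bot.get_obs(); print(rot(o["tool_rot"]).as_matrix().round(3))
c=bot.camera_info("wrist"); print("cam in tool",rot(o["tool_rot"]).inv().apply(c["position"]-o["eef_pos"]).round(3), (rot(o["tool_rot"]).inv()*att(c)).as_matrix().round(2))
for psi in (.14,.14+np.pi): go([.48,.0,.26],down(psi))
E
```

```text
[[-0.947  0.322  0.   ]
 [ 0.322  0.947  0.   ]
 [ 0.     0.    -1.   ]]
cam in tool [ 0.078 -0.001 -0.126] [[ 0.    0.95  0.31]
 [ 1.   -0.   -0.  ]
 [-0.    0.31 -0.95]]
turn [  0.    0.  -26.8] shift [-45.44 -52.05  -1.17]
turn [  0.   -0.  153.2] shift [-45.44 -52.05  -1.17]
```

Call:
carry_out:
  moves:
    - [[0, 0, -5], [-10, -9, -1.2], 8.5]
    - [[0, 0, -10], [-19, -20, -1.2], 8.5]
    - [[0, 0, -15], [-27, -30, -1.2], 8.5]
    - [[0, 0, -20], [-34, -39, -1.2], 8.5]
    - [[0, 0, -26.8], [-40, -46, -1.2], 8.5]

```text
t: 1.98
eef_pos: [0.3413, 0.3508, 0.2582]
tool_rot: [0.0, -0.072, 0.997, 0.0]
contact_force: [0.0, -0.4, -0.2]
gripper_width: 1.0
```

```bash
python3 - <<'E'
from h import *
o=bot.get_obs(); print(o["t"],o["eef_pos"].round(3),o["q"].round(2))
go([.45,.0,.26],down(.14))
E
```

```text
1.975 [0.341 0.351 0.258] [-0.95  0.16  0.03  1.98 -0.    1.    0.79]
turn [0.  0.  0.2] shift [ -5.75 -36.27  -0.19]
```

Call:
carry_out:
  moves:
    - [[0, 0, 0], [-4, -6, 0], 8.5]
    - [[0, 0, 0], [-6, -14, 0], 8.5]
    - [[0, 0, 0], [-6.5, -22, 0], 8.5]
    - [[0, 0, 0], [-6, -30, 0], 8.5]
    - [[0, 0, 0], [-5.8, -36.3, 0], 8.5]

```text
t: 2.6
eef_pos: [0.4409, 0.0627, 0.2583]
tool_rot: [0.001, -0.07, 0.998, 0.0]
contact_force: [0.8, 1.4, 0.4]
gripper_width: 0.996
```

```bash
python3 - <<'E'
from h import *
o=bot.get_obs(); print(o["t"],o["eef_pos"].round(3),o["q"].round(2))
go([.45,.0,.26],down(.14))
E
```

```text
2.6 [0.441 0.063 0.258] [-0.54  0.07  0.28  2.08 -0.02  0.99  1.46]
turn [ 0.   0.1 -0. ] shift [-0.03 -6.34 -0.17]
```

Call:
carry_out:
  moves:
    - [[0, 0, 0], [0, -3.2, 0], 8.5]
    - [[0, 0, 0], [0, -6.3, 0], 8.5]
    - [[0, 0, 0], [0, -6.3, 0], 8.5]

```text
t: 2.98
eef_pos: [0.4495, 0.0001, 0.2582]
tool_rot: [0.0, -0.068, 0.998, -0.0]
contact_force: [0.5, 0.3, -0.6]
gripper_width: 0.997
```

```bash
python3 - <<'E'
from h import *
o=bot.get_obs(); print(o["t"],o["eef_pos"].round(3),o["q"].round(2),o["joint_vel"].round(2))
c,im=snap("wrist","w1.png")
b=cv2.cvtColor(im,cv2.COLOR_RGB2HSV); m=cv2.inRange(b,(5,150,100),(18,255,255)); n,l,s,ce=cv2.connectedComponentsWithStats(m)
for i in range(1,n):
    if s[i,4]>80: print(s[i],ce[i],onz(c,ce[i],.111),onz(c,ce[i],.125))
print(c)
for s in bot.silhouettes("hasp_tab","wrist"): print(s["score"],s["location"],s["region"].sum())
for s in bot.silhouettes("hasp_hinge","wrist"): print(s["score"],s["location"],onz(c,s["location"],.105))
E
```

```text
2.975 [0.45  0.    0.258] [-0.46  0.08  0.34  2.08 -0.03  0.99  1.61] [-0.03  0.   -0.05  0.   -0.01 -0.   -0.03]
[269 229  22  21 427] [279.90163934 238.83606557] [0.48518003 0.00109343 0.111     ] [4.79356185e-01 4.71782010e-04 1.25000000e-01]
[542 334  18  21 229] [552.02620087 344.59825328] [0.57164366 0.3230143  0.111     ] [0.56138073 0.30586511 0.125     ]
{'vertical_fov': 70.79860427096153, 'cx': 283.2244293723376, 'cy': 213.95995961087579, 'position': array([ 0.37174422, -0.01101484,  0.38368958]), 'attitude': array([ 0.64960492, -0.10222555, -0.11706024,  0.7442179 ])}
0.84 [280.2, 281.1] 2838
0.64 [144.3, 59.1] 5216
0.48 [270.9, 268.7] 1367
0.55 [280.9, 282.9] [0.53808926 0.00913714 0.105     ]
```

View pics/w1.png

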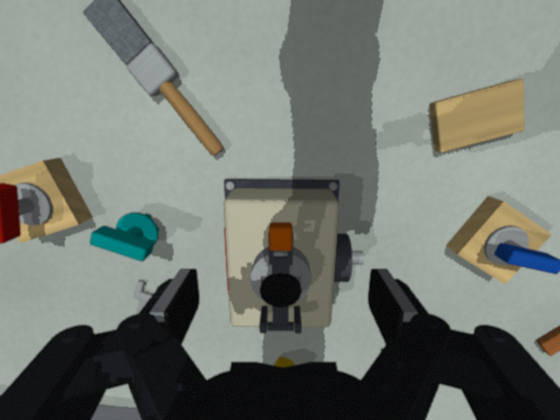

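The wrist view shows the unit aligned with the picture: tab at (280,239), hinge at about (281,319). No finger lies near anything else. I'll check the hinge and the hasp angle.

```bash
python3 - <<'E'
from h import *
o=bot.get_obs(); c=bot.camera_info("wrist")
for uv in ((281,312),(281,320),(265,318),(297,318),(281,284)): print(uv,onz(c,uv,.101))
E0,E1=onz(c,(230,186),.01)[:2],onz(c,(333,186),.01)[:2]; d=E0-E1; print("foot front edge yaw",np.arctan2(-d[0],d[1]),np.arctan2(d[0],-d[1]))
psi=.14; u=np.array([np.cos(psi),np.sin(psi),0]); H=onz(c,(281,318),.101)
for a in (0,.1,.2):
    T=H-.122*np.cos(a)*u+np.array([0,0,.122*np.sin(a)]); print(a,T.round(4),proj(c,T),proj(c,T+[0,0,.007]))
# jaws-centre in the picture: grasp axis
r=rot(o["tool_rot"]); print(proj(c,[o["eef_pos"]+r.apply([0,0,k]) for k in (0,.1,.15)]))
E
```

```text
(281, 312) [0.57681808 0.01852291 0.101     ]
(281, 320) [0.58740233 0.02000293 0.101     ]
(265, 318) [0.58727959 0.0016845  0.101     ]
(297, 318) [0.5821937  0.03757735 0.101     ]
(281, 284) [0.54134717 0.01356291 0.101     ]
foot front edge yaw -3.0004921856271403 0.1411004679626531
0 [0.4639 0.0026 0.101 ] [[280.87049989 215.68874164]] [[280.82104318 217.91022663]]
0.1 [0.4645 0.0027 0.1132] [[280.78377749 220.21652156]] [[280.73023212 222.6367464 ]]
0.2 [0.4663 0.0029 0.1252] [[280.6926455  226.30102853]] [[280.63465921 228.97077534]]
[[284.1184566  288.52111147]
 [283.73404013 220.85784776]
 [283.63767817 203.89664785]]
```

```bash
python3 - <<'E'
from h import *
go([.479,.001,.16],down(.14)); go([.479,.001,.122],down(.14))
E
```

```text
turn [0.  0.  0.1] shift [-2.9  -0.64  9.8 ]
turn [0.  0.  0.1] shift [-2.9  -0.65 13.6 ]
```

Call:
carry_out:
  moves:
    - [[0, 0, 0], [-2.9, -0.5, 3], 6]
    - [[0, 0, 0], [-2.9, -0.5, 7], 5]
    - [[0, 0, 0], [-2.9, -0.6, 9.8], 5]
    - [[0, 0, 0], [-2.9, -0.6, 9.8], 5]
  newtons: 30

```text
t: 3.62
eef_pos: [0.4774, 0.0015, 0.1582]
tool_rot: [-0.002, -0.071, 0.997, -0.0]
contact_force: [-0.3, 0.2, -0.1]
gripper_width: 0.583
```

```bash
python3 - <<'E'
from h import *
o=bot.get_obs(); print(o["t"],o["eef_pos"].round(4),o["gripper_width"])
c,im=snap("wrist","w2.png")
b=cv2.cvtColor(im,cv2.COLOR_RGB2HSV); m=cv2.inRange(b,(5,150,100),(18,255,255)); n,l,s,ce=cv2.connectedComponentsWithStats(m)
for i in range(1,n):
    if s[i,4]>150: print(s[i],ce[i],onz(c,ce[i],.115),onz(c,ce[i],.129))
r=rot(o["tool_rot"]); print(proj(c,[o["eef_pos"]+r.apply([0,0,k]) for k in (0,.03,.05)]))
E
```

```text
3.625 [0.4774 0.0015 0.1582] 0.5834738087221549
[ 264  235   38   45 1582] [282.42541087 256.60303413] [0.48134572 0.00110863 0.115     ] [4.74642775e-01 1.89516058e-04 1.29000000e-01]
[[284.14554019 288.52874952]
 [283.98119053 260.37036432]
 [283.89890353 246.27195395]]
```

View pics/w2.png

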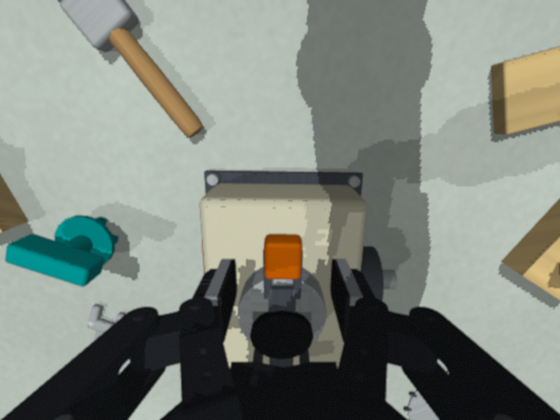

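The view shows the tab at (282,257) centred between the open fingers. I descend and pinch it.

Call:
carry_out:
  moves:
    - [[0, 0, 0], [0, -0.1, 2], 5]
    - [[0, 0, 0], [0, -0.1, 3.7], 5]
    - [[0, 0, 0], [0, -0.1, 3.7], 1.8]
    - [[0, 0, 0], [0, -0.1, 3.7], 1.8]
    - [[0, 0, 0], [0, -0.1, 3.7], 1.8]
  newtons: 30

```text
t: 4.3
eef_pos: [0.4795, 0.001, 0.1241]
tool_rot: [0.001, -0.07, 0.998, 0.001]
contact_force: [-1.3, 4.6, 0.5]
gripper_width: 0.247
```

```bash
python3 - <<'E'
from h import *
o=bot.get_obs(); print(o["t"],o["eef_pos"].round(4),o["gripper_width"]*8.54,o["contact_force"].round(1))
H=np.array([.599,.018,.101]); psi=.14;u=np.array([np.cos(psi),np.sin(psi),0])
for a in (.2,.5,.8,1.1,1.4,1.7,1.95,2.1):
    T=H-.122*np.cos(a)*u+np.array([0,0,.122*np.sin(a)]); print(a,T.round(3),end=" "); go(T+[0,0,-.002],down(.14),o)
E
```

```text
4.3 [0.4795 0.001  0.1241] 2.1058304845677056 [-1.3  4.6  0.5]
0.2 [0.481 0.001 0.125] turn [0.1 0.1 0. ] shift [-0.11  0.01  0.09]
0.5 [0.493 0.003 0.159] turn [0.1 0.1 0. ] shift [-1.37  0.02 -3.34]
0.8 [0.515 0.006 0.189] turn [0.1 0.1 0. ] shift [-3.58  0.02 -6.24]
1.1 [0.544 0.01  0.21 ] turn [0.1 0.1 0. ] shift [-6.55  0.03 -8.35]
1.4 [0.578 0.015 0.221] turn [0.1 0.1 0. ] shift [-10.01   0.03  -9.5 ]
1.7 [0.615 0.02  0.222] turn [0.1 0.1 0. ] shift [-13.65   0.03  -9.57]
1.95 [0.644 0.024 0.214] turn [0.1 0.1 0. ] shift [-16.6    0.02  -8.8 ]
2.1 [0.66  0.027 0.206] turn [0.1 0.1 0. ] shift [-18.24   0.02  -8.  ]
```

Call:
carry_out:
  moves:
    - [[0, 0, 0], [-0.4, 0, -1.3], 1.8]
    - [[0, 0, 0], [-1.3, 0, -3.3], 1.8]
    - [[0, 0, 0], [-2.7, 0, -5.3], 1.8]
    - [[0, 0, 0], [-4.5, 0, -7.0], 1.8]
    - [[0, 0, 0], [-6.5, 0, -8.3], 1.8]

```text
t: 4.92
eef_pos: [0.5427, 0.0094, 0.2072]
tool_rot: [-0.001, -0.07, 0.998, 0.001]
contact_force: [0.7, 2.1, -10.2]
gripper_width: 0.246
```

```bash
python3 - <<'E'
from h import *
o=bot.get_obs(); print(o["t"],o["eef_pos"].round(4),o["gripper_width"]*8.54,o["contact_force"].round(1))
H=np.array([.599,.018,.101]); psi=.14;u=np.array([np.cos(psi),np.sin(psi),0])
d=o["eef_pos"]+[0,0,.002]-H; print("r",np.linalg.norm(d),"ang",np.arctan2(d[2],-d@u))
for a in (1.1,1.3,1.5,1.7,1.9,2.1):
    T=H-.122*np.cos(a)*u+np.array([0,0,.122*np.sin(a)]); print(a,T.round(3),end=" "); go(T+[0,0,-.002],down(.14),o)
E
```

```text
4.925 [0.5427 0.0094 0.2072] 2.0991541507152123 [  0.7   2.1 -10.2]
r 0.12227296833984848 ang 1.0859548562709984
1.1 [0.544 0.01  0.21 ] turn [ 0.1 -0.1  0. ] shift [-0.16  0.07 -0.06]
1.3 [0.567 0.013 0.219] turn [ 0.1 -0.1  0. ] shift [-2.43  0.07 -0.94]
1.5 [0.59  0.017 0.223] turn [ 0.1 -0.1  0. ] shift [-4.83  0.07 -1.36]
1.7 [0.615 0.02  0.222] turn [ 0.1 -0.1  0. ] shift [-7.27  0.07 -1.29]
1.9 [0.638 0.024 0.216] turn [ 0.1 -0.1  0. ] shift [-9.64  0.07 -0.74]
2.1 [0.66  0.027 0.206] turn [ 0.1 -0.1  0. ] shift [-11.86   0.06   0.26]
```

Call:
carry_out:
  moves:
    - [[0, 0, 0], [-2.3, 0, -0.7], 1.8]
    - [[0, 0, 0], [-4.7, 0, -1.1], 1.8]
    - [[0, 0, 0], [-7.2, 0, -1.1], 1.8]
    - [[0, 0, 0], [-9.6, 0, -0.5], 1.8]
    - [[0, 0, 0], [-11.7, 0, 0.3], 1.8]

```text
t: 5.55
eef_pos: [0.6591, 0.0245, 0.2039]
tool_rot: [-0.001, -0.07, 0.998, -0.0]
contact_force: [-4.5, -0.6, -2.5]
gripper_width: 0.25
```

Call:
carry_out:
  moves:
    - [[0, 0, 0], [0, 0, 0], 1.8]
    - [[0, 0, 0], [0, 0, 0], 4.5]
    - [[0, 0, 0], [0, 0, 0], 4.5]
    - [[0, 0, 0], [0, 0, -3], 5]
    - [[0, 0, 0], [0, 0, -8], 5]

```text
t: 6.18
eef_pos: [0.6578, 0.025, 0.2827]
tool_rot: [-0.002, -0.07, 0.998, -0.0]
contact_force: [0.8, -0.3, -0.2]
gripper_width: 0.59
```

```bash
python3 - <<'E'
from h import *
o=bot.get_obs(); print(o["t"],o["eef_pos"].round(4),o["gripper_width"]*8.54,o["contact_force"].round(1),o["q"].round(2))
go([.45,-.1,.29],down(.14),o)
go([.46,-.20,.28],down(.14),o)
E
```

```text
6.175 [0.6578 0.025  0.2827] 5.038384480456245 [ 0.8 -0.3 -0.2] [-0.39  0.44  0.36  1.58 -0.16  1.16  1.71]
turn [ 0.  -0.2  0. ] shift [22.33 -9.47 -0.66]
turn [ 0.  -0.2  0. ] shift [ 22.73 -19.52   0.34]
```

Call:
carry_out:
  moves:
    - [[0, 0, 0], [5, 0, 0], 8.5]
    - [[0, 0, 0], [10, 0, 0], 8.5]
    - [[0, 0, 0], [14, 0, 2], 8.5]
    - [[0, 0, 0], [14, 0, 4], 8.5]
    - [[0, 0, 0], [14, 0, 4], 8.5]

```text
t: 6.8
eef_pos: [0.5195, 0.0053, 0.2427]
tool_rot: [-0.001, -0.07, 0.998, 0.0]
contact_force: [0.0, 0.7, 0.2]
gripper_width: 0.995
```

```bash
python3 - <<'E'
from h import *
o=bot.get_obs(); print(o["t"],o["eef_pos"].round(4),o["joint_vel"].round(2).max())
c,im=snap("wrist","w3.png"); print(proj(c,[.5435,.010,.096]))
p=proj(c,[.5435,.010,.096])[0].astype(int); print(p)
x0,y0=p-60
cr=cv2.cvtColor(im,cv2.COLOR_RGB2BGR)[y0:y0+120,x0:x0+150]; cv2.imwrite("pics/w3c.png",cv2.resize(cr,None,fx=5,fy=5,interpolation=cv2.INTER_CUBIC)); print(x0,y0)
for s in bot.silhouettes("socket_mouth","wrist"): print(s["score"],s["location"],onz(c,s["location"],.096),s["region"].sum())
E
```

```text
6.8 [0.5195 0.0053 0.2427] 0.02
[[284.90808495 228.96351307]]
[284 228]
224 168
0.58 [282.4, 228.8] [0.54367414 0.00753328 0.096     ] 3468
```

View pics/w3c.png

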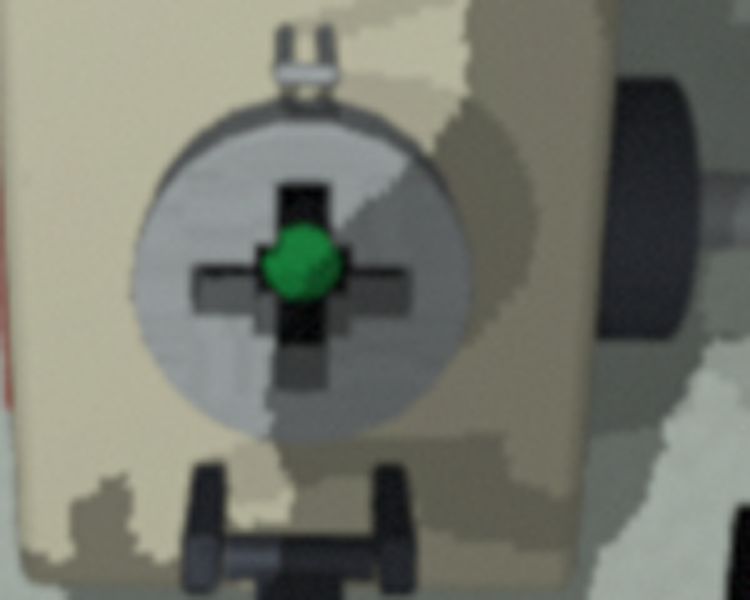

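The hasp stands open, and the picture shows the socket's cross in full: slot ends at about (262,226), (306,226), (284.6,204.6) and (284.4,246), with the green plunger in the middle. It is almost square to the picture.

```bash
python3 - <<'E'
from h import *
o=bot.get_obs(); c=bot.camera_info("wrist")
f=lambda x,y: onz(c,((x+.5)/5-.5+224,(y+.5)/5-.5+168),.096)[:2]
L,Rr,T,B=f(192,290),f(412,290),f(303,183),f(302,390)
print(L,Rr,T,B,"mid",(L+Rr)/2,(T+B)/2,"len",np.linalg.norm(L-Rr),np.linalg.norm(T-B))
d=Rr-L; e=B-T; print("yaw",np.arctan2(-d[0],d[1]),np.arctan2(e[1],e[0]))
g=lambda a,b:np.linalg.norm(a-b)
# collar circle, refined by threshold-free edges
print("collar L/R",f(133,285),f(470,285),g(f(133,285),f(470,285)), "top/bot",f(302,122),f(302,440),g(f(302,122),f(302,440)))
# finer: 8 slot-edge corners by sub-pixel slopes
im=cv2.imread("pics/w3.png",0); cr=im[196:256,252:318]
ed=cv2.Canny(cv2.resize(cr,None,fx=6,fy=6,interpolation=cv2.INTER_CUBIC),40,120)
for l in cv2.HoughLinesP(ed,1,np.pi/720,25,minLineLength=30,maxLineGap=6)[:,0][:20]:
    print(l,round(np.degrees(np.arctan2(l[3]-l[1],l[2]-l[0])),1))
for P in ([.50,-.30,.26],[.42,-.27,.28]): go(P,down(.14),o)
E
```

```text
[ 0.54580537 -0.01265709] [0.53975457 0.03023884] [0.52106028 0.00590096] [0.56400553 0.01180401] mid [0.54277997 0.00879087] [0.5425329  0.00885248] len 0.04332058783352993 0.043349056948011055
yaw 0.14013326483904023 0.1365992660488335
collar L/R [ 0.5463863  -0.02427108] [0.53712777 0.04136489] 0.06628575279292007 top/bot [0.50916438 0.00401771] [0.57498346 0.01336264] 0.06647916302929262Traceback (most recent call last):
  File "<stdin>", line 13, in <module>
TypeError: 'NoneType' object is not subscriptable
```

Socket centre is (0.5427, 0.0088) with yaw 0.139. The slots measure 43.3 mm against 44 and the collar 66.4 mm against 68, so the scale is fine. Now the key.

Call:
carry_out:
  moves:
    - [[0, 0, 0], [1.5, -6, 0], 8.5]
    - [[0, 0, 0], [3, -12, 0], 8.5]
    - [[0, 0, 0], [4.7, -18, 0], 8.5]
    - [[0, 0, 0], [6.2, -24, 0], 8.5]
    - [[0, 0, 0], [7.7, -30.2, 0], 8.5]

```text
t: 7.52
eef_pos: [0.4874, -0.3054, 0.2442]
tool_rot: [0.001, -0.07, 0.998, -0.001]
contact_force: [1.1, 0.2, 0.8]
gripper_width: 0.994
```

Call:
carry_out:
  moves:
    - [[0, 0, 0], [0, 0, 0], 8.5]
    - [[0, 0, 0], [0, 0, 0], 8.5]

```text
t: 7.78
eef_pos: [0.4874, -0.303, 0.2434]
tool_rot: [0.0, -0.07, 0.998, -0.0]
contact_force: [0.5, 0.5, -0.3]
gripper_width: 0.992
```

```bash
cat >> h.py <<'E'
def red(im,lo=150):
    b=cv2.cvtColor(im,cv2.COLOR_RGB2HSV); m=cv2.inRange(b,(0,lo,50),(5,255,255))|cv2.inRange(b,(175,lo,50),(180,255,255))
    n,l,s,ce=cv2.connectedComponentsWithStats(m); i=1+np.argmax(s[1:,4]); return l==i,s[i],ce[i]
E
python3 - <<'E'
from h import *
o=bot.get_obs(); print(o["t"],o["eef_pos"].round(4),o["q"].round(2),o["joint_vel"].round(2))
c,im=snap("wrist","w4.png"); m,s,ce=red(im); print(s,ce,onz(c,ce,.082),onz(c,ce,.078))
x,y=max(s[0]-60,0),max(s[1]-60,0); cr=cv2.cvtColor(im,cv2.COLOR_RGB2BGR)[y:y+170,x:x+220]; print(x,y)
cv2.imwrite("pics/w4c.png",cv2.resize(cr,None,fx=3.5,fy=3.5,interpolation=cv2.INTER_CUBIC))
E
```

```text
7.775 [ 0.4874 -0.303   0.2434] [ 0.05  0.34  0.51  1.84 -0.19  1.01  2.34] [-0.03 -0.01 -0.02  0.02 -0.   -0.    0.  ]
[ 459  229   32   75 1238] [474.06219709 264.38691438] [ 0.52920331 -0.08947409  0.082     ] [ 0.53087076 -0.08633672  0.078     ]
399 169
```

View pics/w4c.png

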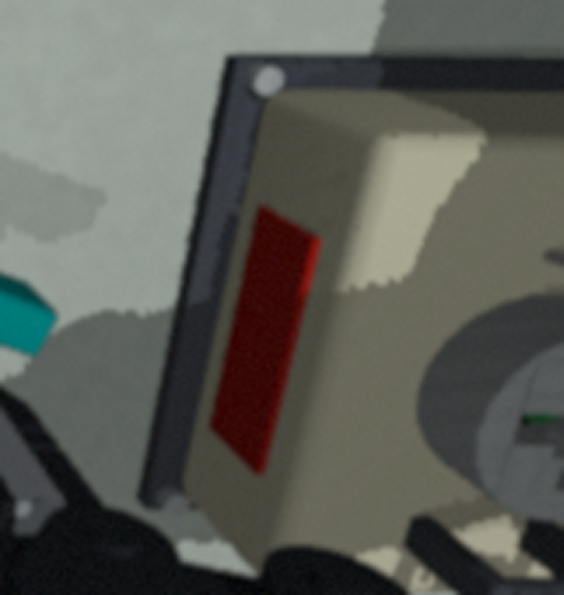

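That crop shows the red panel on the unit's side, so the blob pick was wrong. I take the one near the key's expected place instead.

```bash
python3 - <<'E'
from h import *
c=bot.camera_info("wrist"); im=cv2.imread("pics/w4.png")
p=proj(c,[.512,-.308,.08])[0]; print(p); x,y=np.maximum((p-[80,70]).astype(int),0); cr=im[y:y+150,x:x+180]; print(x,y)
m,s,ce=red(cv2.cvtColor(cr,cv2.COLOR_BGR2RGB)); print(s,ce)
P=np.argwhere(m)[:,::-1].astype(np.float32); r=cv2.minAreaRect(P); print(r)
b=cv2.boxPoints(r)+[x,y]; W=np.array([onz(c,u,.082)[:2] for u in b]); print(b.round(1),W.round(4),[round(np.linalg.norm(W[i]-W[i-1]),4) for i in range(4)])
cv2.imwrite("pics/w4d.png",cv2.resize(cr,None,fx=4,fy=4,interpolation=cv2.INTER_CUBIC))
E
```

```text
[274.47270166 221.92789518]
194 151
[ 69  39  25  61 966] [81.29606625 68.83747412]
((81.32926177978516, 68.96341705322266), (16.552799224853516, 61.39202880859375), 12.094757080078125)
[[260.8 248.2]
 [273.7 188.2]
 [289.9 191.7]
 [277.  251.7]] [[ 0.5426 -0.3185]
 [ 0.4763 -0.3135]
 [ 0.4775 -0.2971]
 [ 0.5442 -0.3009]] [np.float64(0.0176), np.float64(0.0665), np.float64(0.0165), np.float64(0.0668)]
```

View pics/w4d.png

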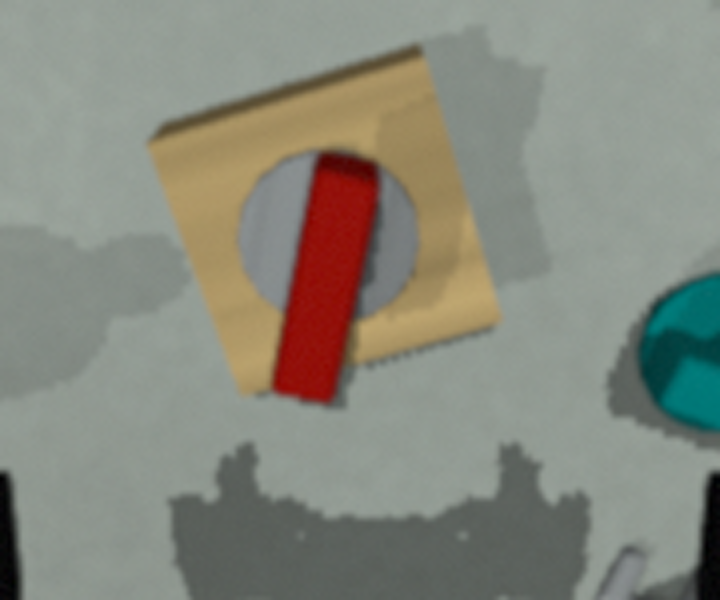

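The picture shows the red handle bar over a steel flange, in the plywood stand, at about (275,220). Its centre is (0.5115, -0.3076), agreeing with the top camera to 1 mm, and its yaw is about -0.06. I'll grasp it across the 18 mm width.

```bash
python3 - <<'E'
from h import *
go([.5115,-.3076,.12],down(-.062)); go([.5115,-.3076,.067],down(-.062))
E
```

```text
turn [ 0.   0.  11.7] shift [-2.27 -0.9  12.32]
turn [ 0.   0.  11.7] shift [-2.27 -0.9  17.62]
```

Call:
carry_out:
  moves:
    - [[0, 0, 6], [-1.5, -0.6, 4], 6]
    - [[0, 0, 11.7], [-2.3, -0.9, 8], 6]
    - [[0, 0, 11.7], [-2.3, -0.9, 12.3], 6]
    - [[0, 0, 11.7], [-2.3, -0.9, 15], 6]
    - [[0, 0, 11.7], [-2.3, -0.9, 17.4], 6]

```text
t: 8.45
eef_pos: [0.5118, -0.3062, 0.0678]
tool_rot: [-0.0, 0.03, 1.0, 0.001]
contact_force: [0.3, -0.2, -0.7]
gripper_width: 0.702
```

Call:
carry_out:
  moves:
    - [[0, 0, 0], [0, 0, 0.2], 1]
    - [[0, 0, 0], [0, 0, 0.2], 1]
    - [[0, 0, 0], [0, 0, 0.2], 1]
    - [[0, 0, 0], [0, 0, 0.2], 1]
    - [[0, 0, 0], [0, 0, 0.2], 1]
  newtons: 80

```text
t: 9.07
eef_pos: [0.5117, -0.3088, 0.0682]
tool_rot: [0.001, 0.032, 0.999, 0.0]
contact_force: [-0.0, 1.9, 7.6]
gripper_width: 0.196
```

```bash
python3 - <<'E'
from h import *
o=bot.get_obs(); print(o["t"],o["eef_pos"].round(4),o["gripper_width"]*8.54,o["contact_force"].round(1),o["torque"].round(2),rot(o["tool_rot"]).as_matrix().round(3)[:,1])
E
```

```text
9.075 [ 0.5117 -0.3088  0.0682] 1.6705782430049254 [-0.   1.9  7.6] [0.43 0.15 0.06] [0.064 0.998 0.   ]
```

Call:
carry_out:
  moves:
    - [[0, 0, 0], [0, 0, -2], 1]
    - [[0, 0, 0], [0, 0, -5], 1]
    - [[0, 0, 0], [0, 0, -9], 1]
    - [[0, 0, 0], [0, 0, -13], 1]
    - [[0, 0, 0], [0, 0, -15.5], 1]

```text
t: 9.7
eef_pos: [0.5107, -0.3096, 0.2251]
tool_rot: [0.001, 0.033, 0.999, -0.001]
contact_force: [0.4, -0.6, -2.4]
gripper_width: 0.2
```

```bash
python3 - <<'E'
from h import *
o=bot.get_obs(); print(o["t"],o["eef_pos"].round(4),o["gripper_width"]*8.54,o["contact_force"].round(1),o["torque"].round(2))
go([.5427,.0088,.22],down(.139))
E
```

```text
9.7 [ 0.5107 -0.3096  0.2251] 1.7119455339764456 [ 0.4 -0.6 -2.4] [ 0.05 -0.02 -0.05]
turn [ -0.1   0.1 -11.7] shift [-1.12 31.98  0.48]
```

Call:
carry_out:
  moves:
    - [[0, 0, -2], [-0.3, 6, 0], 1]
    - [[0, 0, -4], [-0.5, 12, 0], 1]
    - [[0, 0, -7], [-0.7, 18, 0], 1]
    - [[0, 0, -10], [-0.9, 24, 0], 1]
    - [[0, 0, -11.7], [-1.1, 29, 0.5], 1]

```text
t: 10.32
eef_pos: [0.5403, -0.0181, 0.2183]
tool_rot: [0.001, -0.071, 0.997, 0.0]
contact_force: [0.4, -0.1, -1.2]
gripper_width: 0.197
```

Call:
carry_out:
  moves:
    - [[0, 0, 0], [0, 2.7, 0], 1]
    - [[0, 0, 0], [0, 2.7, 0], 1]
    - [[0, 0, 0], [0, 2.7, 0], 1]

```text
t: 10.7
eef_pos: [0.5364, 0.0052, 0.2176]
tool_rot: [0.0, -0.069, 0.998, -0.0]
contact_force: [-0.2, -0.7, -2.2]
gripper_width: 0.196
```

```bash
python3 - <<'E'
from h import *
o=bot.get_obs(); print(o["t"],o["eef_pos"].round(4),o["gripper_width"]*8.54,o["contact_force"].round(1),o["torque"].round(2))
go([.5427,.0088,.16],down(.139))
c,im=snap("wrist","w5.png"); x,y=194,150
p=proj(c,[o["eef_pos"]])[0]; x,y=int(p[0]-70),int(p[1]-110); print(x,y)
cr=im[y:y+160,x:x+150]; m,s,ce=red(cr); print(s,ce)
print(cv2.minAreaRect(np.argwhere(m)[:,::-1].astype(np.float32)))
cv2.imwrite("pics/w5c.png",cv2.cvtColor(cv2.resize(cr,None,fx=3.7,fy=3.7,interpolation=cv2.INTER_CUBIC),cv2.COLOR_RGB2BGR))
E
```

```text
10.7 [0.5364 0.0052 0.2176] 1.6745739759442324 [-0.2 -0.7 -2.2] [-0.1   0.01  0.02]
turn [-0.  0. -0.] shift [-0.67  0.27  5.76]
214 178
[  49   46   42  114 4406] [ 69.24784385 102.86177939]
((69.5, 102.5), (113.0, 41.0), 90.0)
```

View pics/w5c.png

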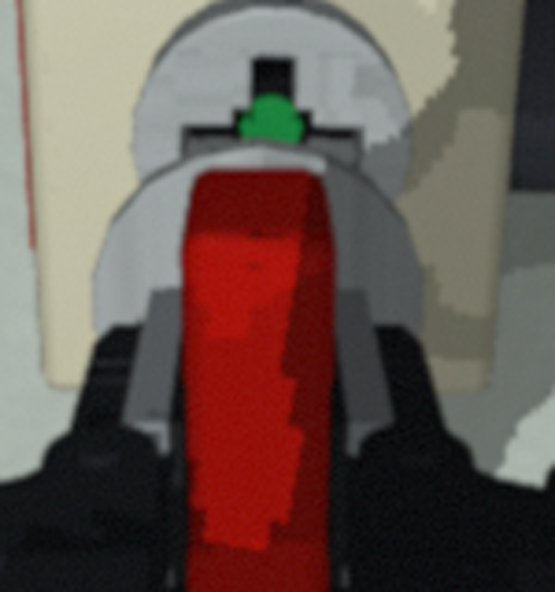

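The picture shows the bar held square, with the flange centred on it, and the socket cross just ahead and 3–4 mm to the right. I check where the flange really is under the tool with the same camera.

```bash
python3 - <<'E'
from h import *
o=bot.get_obs(); c=bot.camera_info("wrist"); r=rot(o["tool_rot"]); T=o["eef_pos"]
f=lambda u,v:((u+.5)/3.7-.5+214,(v+.5)/3.7-.5+178)
g=lambda uv,z:(100*r.inv().apply(onz(c,uv,z)-T)).round(2)
zt=T[2]-.0322
print("flange front",g(f(260,143),zt),"left/right",g(f(93,285),zt),g(f(423,285),zt), "expected +2.7; +-2.7")
print("cross: top end",g(f(273,58),.096),"left",g(f(182,128+12),.096),"right",g(f(362,128+12),.096))
print("pred socket",(100*r.inv().apply(np.array([.5427,.0088,.096])-T)).round(2))
E
```

```text
flange front [ 2.63 -0.01  3.22] left/right [ 0.26 -2.65  3.22] [0.26 2.58 3.22] expected +2.7; +-2.7
cross: top end [ 1.76  0.32 12.15] left [-0.25 -1.84 12.15] right [-0.24  2.44 12.15]
pred socket [-0.66  0.31 12.15]
```

```bash
python3 - <<'E'
from h import *
E,C=[],[]
for i in range(12):
    o=bot.get_obs(); c=bot.camera_info("wrist"); E.append(o["eef_pos"]); C.append(c["position"]); im=bot.read_camera("wrist")
E,C=np.array(E),np.array(C); print(E.mean(0).round(4),E.std(0).round(4),C.mean(0).round(4),C.std(0).round(4))
T=E.mean(0); r=rot(o["tool_rot"]); c["position"]=C.mean(0)
def cross(im,c,name):
    p=proj(c,[.5427,.0088,.096])[0]; print(name,"pred px",p.round(1))
cross(im,c,"now"); cv2.imwrite("pics/w6.png",cv2.cvtColor(im,cv2.COLOR_RGB2BGR))
col=im[175:205,int(288)].astype(int).sum(1); print("col",col.tolist())
w3=cv2.cvtColor(cv2.imread("pics/w3.png"),cv2.COLOR_BGR2RGB); print("w3 col",w3[185:215,284].astype(int).sum(1).tolist())
print("q",o["q"].round(3),(rot(o["tool_rot"]).inv()*att(c)).as_euler("xyz",degrees=True).round(2))
E
```

```text
[0.5365 0.0057 0.2171] [0.     0.0006 0.0002] [ 0.4589 -0.0056  0.3426] [0.     0.0005 0.0002]
now pred px [286.1 220.1]
col [325, 244, 210, 230, 307, 445, 513, 501, 486, 480, 478, 481, 483, 476, 475, 470, 463, 402, 269, 104, 28, 43, 35, 60, 69, 62, 60, 62, 97, 144]
w3 col [396, 418, 360, 257, 192, 182, 239, 335, 427, 459, 448, 442, 438, 444, 443, 441, 438, 431, 376, 248, 101, 30, 44, 46, 49, 52, 54, 95, 157, 195]
q [-0.473  0.297  0.419  1.942 -0.149  0.932  1.73 ] [1.6215e+02 1.0000e-02 8.9990e+01]
```

Call:
carry_out:
  moves:
    - [[0, 0, 0], [-0.3, -3, 0], 1]
    - [[0, 0, 0], [-0.5, -6, 1.5], 1]
    - [[0, 0, 0], [-0.5, -6, 4.5], 1]
    - [[0, 0, 0], [-0.5, -6, 4.5], 1]
    - [[0, 0, 0], [-0.5, -6, 4.5], 1]

```text
t: 11.98
eef_pos: [0.5503, -0.0517, 0.1726]
tool_rot: [0.0, -0.07, 0.998, 0.0]
contact_force: [0.9, 0.1, -1.9]
gripper_width: 0.2
```

```bash
cat >> h.py <<'E'
def avg(n=8,cam="wrist"):
    E,C,Q,A,I=[],[],[],[],[]
    for i in range(n):
        o=bot.get_obs(); c=bot.camera_info(cam); I.append(bot.read_camera(cam).astype(float)); E.append(o["eef_pos"]); C.append(c["position"]); Q.append(rot(o["tool_rot"]).as_quat()); A.append(att(c).as_quat())
    q=R.from_quat(A).mean().as_quat(); c["position"]=np.mean(C,0); c["attitude"]=q[[3,0,1,2]]
    return np.mean(E,0),R.from_quat(Q).mean(),c,np.mean(I,0).astype(np.uint8),o
E
python3 - <<'E'
from h import *
import pickle
T,r,c,im,o=avg(); pickle.dump((T,r.as_quat(),c),open("p7.pkl","wb")); print(o["t"],T.round(4),r.as_matrix().round(4).tolist())
cv2.imwrite("pics/w7.png",cv2.cvtColor(im,cv2.COLOR_RGB2BGR))
p=proj(c,[.5427,.0088,.096])[0]; x,y=int(p[0]-130),int(p[1]-70); print(p,x,y)
cv2.imwrite("pics/w7c.png",cv2.cvtColor(cv2.resize(im[y:y+140,x:x+190],None,fx=4.2,fy=4.2,interpolation=cv2.INTER_CUBIC),cv2.COLOR_RGB2BGR))
E
```

```text
12.325 [ 0.5504 -0.0518  0.1728] [[-0.9901, -0.1401, 0.0014], [-0.1401, 0.9901, 0.0003], [-0.0015, 0.0001, -1.0]]
[367.01909796 232.20264963] 237 162
```

View pics/w7c.png

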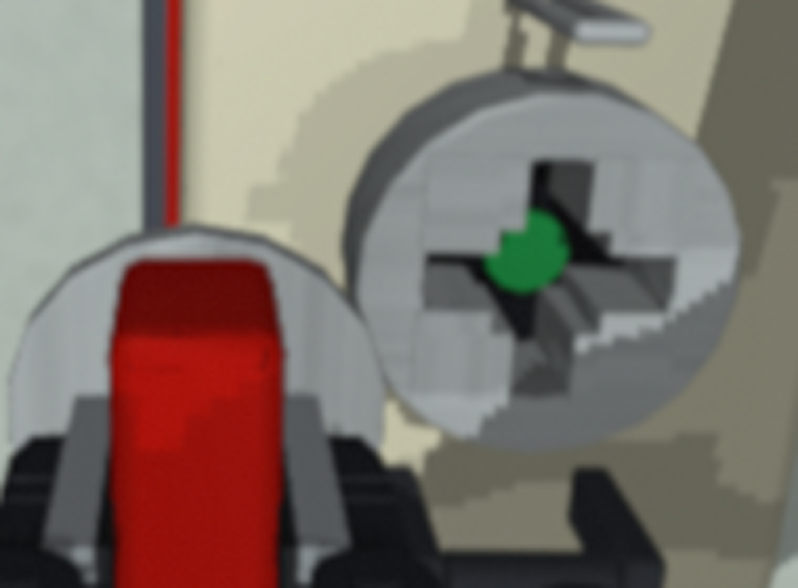

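The picture shows the full cross right of the held key: slot ends at crop points (563,161), (541,395), (425,282) and (673,285).

```bash
python3 - <<'E'
from h import *
import pickle
T,q,c=pickle.load(open("p7.pkl","rb")); r=R.from_quat(q)
f=lambda u,v:((u+.5)/4.2-.5+237,(v+.5)/4.2-.5+162)
g=lambda u,v,z:100*r.inv().apply(onz(c,f(u,v),z)-T)
t,b,l,rr=[g(*k,.096) for k in ((563,161),(541,395),(425,282),(673,285))]
print("ends",t.round(2),b.round(2),l.round(2),rr.round(2))
print("mid",((t+b)/2).round(2),((l+rr)/2).round(2),"len",np.linalg.norm(t-b),np.linalg.norm(l-rr))
print("rot deg (tool frame)",np.degrees(np.arctan2((t-b)[1],(t-b)[0])),np.degrees(np.arctan2(-(rr-l)[0],(rr-l)[1])))
zt=T[2]-.0322; print("flange front",g(195,228,zt).round(2),"L",g(10,385,zt).round(2),"R",g(388,400,zt).round(2))
print("collar top/bottom/left/right",[g(*k,.096).round(2).tolist() for k in ((590,92),(520,450),(357,290),(740,240))])
m=(t+b+l+rr)/4; print("world",(T+r.apply(m/100)).round(4))
E
```

```text
ends [2.38 6.15 7.68] [-1.97  6.15  7.69] [0.2  3.95 7.68] [0.14 8.27 7.68]
mid [0.2  6.15 7.68] [0.17 6.11 7.68] len 4.347622689738058 4.325246800785818
rot deg (tool frame) -0.030511631189348933 0.7313511887335385
flange front [ 2.66 -0.06  3.22] L [ 0.35 -2.64  3.22] R [0.12 2.65 3.22]
collar top/bottom/left/right [[3.56, 6.49, 7.68], [-3.07, 5.87, 7.69], [0.05, 2.77, 7.68], [0.97, 9.33, 7.68]]
world [0.5401 0.0087 0.096 ]
```

Relative to the held key, the socket lies 0.15–0.2 cm along tool x and 6.15 cm along y, already turned to match. I move over it and check.

Call:
carry_out:
  moves:
    - [[0, 0, 0], [0.1, 3, 0], 1]
    - [[0, 0, 0], [0.15, 5.5, 0], 1]
    - [[0, 0, 0], [0.15, 6.15, 0], 1]
    - [[0, 0, 0], [0.15, 6.15, 0], 1]

```text
t: 12.88
eef_pos: [0.5399, 0.0084, 0.172]
tool_rot: [0.0, -0.07, 0.998, -0.0]
contact_force: [0.3, -0.9, -1.4]
gripper_width: 0.198
```

```bash
cat > chk.py <<'E'
from h import *
import pickle
T0,q,c0=pickle.load(open("p7.pkl","rb")); G=T0+R.from_quat(q).apply([.0015,.0617,0]); G[2]=.1342
T,r,c,im,o=avg(4); F=np.array(o["contact_force"])
print("t",o["t"],"T",T.round(4),"to home in tool cm",(100*r.inv().apply(G-T)).round(2),"F",F.round(1),"M",np.round(o["torque"],2),"w",round(o["gripper_width"]*8.54,2),"yaw",round(np.arctan2(-r.as_matrix()[0,1],r.as_matrix()[1,1]),4))
E
python3 chk.py
```

```text
t 13.025 T [0.5399 0.0076 0.172 ] to home in tool cm [-0.06  0.14  3.78] F [-0.4  0.  -3. ] M [-0.06 -0.05  0.03] w 1.71 yaw 0.1391
```

Correct by y +0.1 and descend to just inside the mouth, gently.

Call:
carry_out:
  moves:
    - [[0, 0, 0], [-0.05, 0.13, 0.6], 1]
    - [[0, 0, 0], [-0.05, 0.13, 1.2], 1]
    - [[0, 0, 0], [-0.05, 0.13, 1.6], 1]
    - [[0, 0, 0], [-0.05, 0.13, 2.0], 1]
    - [[0, 0, 0], [-0.05, 0.13, 2.3], 1]

```text
t: 13.7
eef_pos: [0.5401, 0.0099, 0.1486]
tool_rot: [-0.0, -0.07, 0.998, -0.0]
contact_force: [1.1, 0.7, -2.7]
gripper_width: 0.194
```

```bash
python3 chk.py
```

```text
t 13.85 T [0.54   0.0099 0.1486] to home in tool cm [-0.02 -0.08  1.44] F [-0.4 -0.4 -1.3] M [-0.01  0.03 -0.03] w 1.7 yaw 0.14
```

The splines are 7.6 mm into the mouth with no contact force. I continue down onto the plunger.

Call:
carry_out:
  moves:
    - [[0, 0, 0], [0, -0.05, 0.4], 1]
    - [[0, 0, 0], [0, -0.05, 0.7], 1]
    - [[0, 0, 0], [0, -0.05, 1.0], 1]
    - [[0, 0, 0], [0, -0.05, 1.3], 1]
    - [[0, 0, 0], [0, -0.05, 1.5], 1]

```text
t: 14.52
eef_pos: [0.5403, 0.0093, 0.1346]
tool_rot: [0.0, -0.07, 0.998, 0.0]
contact_force: [-3.9, 0.8, 10.6]
gripper_width: 0.197
```

```bash
python3 chk.py
```

```text
t 14.675 T [0.5403 0.0094 0.1346] to home in tool cm [ 0.01 -0.03  0.04] F [-3.8  0.   7.6] M [ 0.05  0.87 -0.03] w 1.7 yaw 0.1396
```

Call:
carry_out:
  moves:
    - [[0, 0, 0], [0.05, 0, 0.1], 1]
    - [[0, 0, 0], [0.05, 0, 0.2], 1]
    - [[0, 0, 0], [0.05, 0, 0.25], 1]
    - [[0, 0, 0], [0.05, 0, 0.25], 1]
  newtons: 100

```text
t: 15.22
eef_pos: [0.5403, 0.0093, 0.1342]
tool_rot: [0.001, -0.07, 0.998, 0.001]
contact_force: [-10.3, 0.3, 25.7]
gripper_width: 0.195
```

```bash
python3 chk.py
```

```text
t 15.375 T [0.5403 0.0093 0.1341] to home in tool cm [ 0.   -0.02 -0.01] F [-10.3   0.5  27.4] M [ 0.03  2.19 -0.01] w 1.69 yaw 0.1394
```

Call:
carry_out:
  moves:
    - [[0, 0, 0], [0.06, 0, 0], 1]
    - [[0, 0, 0], [0.12, 0, 0], 1]
    - [[0, 0, 0], [0.12, 0, 0], 1]

```text
t: 15.8
eef_pos: [0.5402, 0.0093, 0.1342]
tool_rot: [0.002, -0.07, 0.998, 0.001]
contact_force: [-6.1, -0.2, 23.0]
gripper_width: 0.194
```

```bash
python3 chk.py; python3 - <<'E'
from h import *
T,r,c,im,o=avg(3); print(r.as_matrix().round(4).tolist())
s=bot.read_camera("side"); a=cv2.resize(im[150:310,200:370],None,fx=2.2,fy=2.2,interpolation=cv2.INTER_CUBIC); b=cv2.resize(s[150:250,210:310],(374*352//352,352),interpolation=cv2.INTER_CUBIC)
cv2.imwrite("pics/fin.png",cv2.cvtColor(np.hstack([a,b]),cv2.COLOR_RGB2BGR))
E
```

```text
t 15.95 T [0.5402 0.0093 0.1342] to home in tool cm [-0.01 -0.03 -0.  ] F [-5.7  0.2 22.2] M [-0.02  1.48 -0.12] w 1.63 yaw 0.1396
[[-0.9903, -0.1391, 0.0035], [-0.1391, 0.9903, 0.0017], [-0.0037, 0.0012, -1.0]]
```

View pics/fin.png

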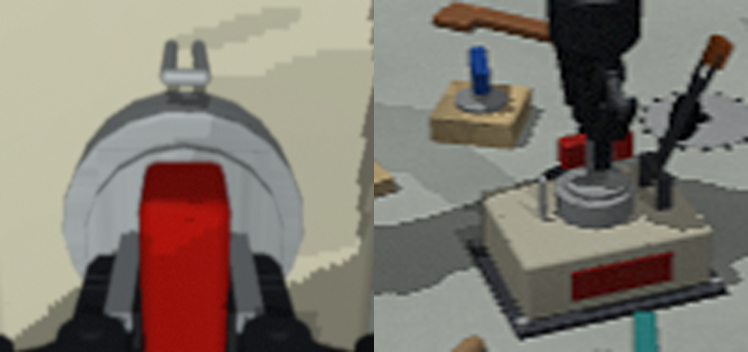

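The wrist view shows the flange seated concentric on the collar. The side view shows the hasp open and leaning well back. I relax the remaining side load and add a little push.

Call:
carry_out:
  moves:
    - [[0, 0, 0], [0.08, 0, 0.03], 1]
    - [[0, 0, 0], [0.16, 0, 0.08], 1]
    - [[0, 0, 0], [0.16, 0, 0.08], 1]
    - [[0, 0, 0], [0.16, 0, 0.08], 1]

```text
t: 16.7
eef_pos: [0.5401, 0.0093, 0.1341]
tool_rot: [0.003, -0.07, 0.998, 0.001]
contact_force: [-3.9, 1.4, 25.4]
gripper_width: 0.193
```

```bash
python3 chk.py; sleep 0; python3 chk.py
```

```text
t 16.85 T [0.5401 0.0093 0.1341] to home in tool cm [-0.02 -0.03 -0.01] F [-3.6  1.2 25.7] M [ 0.07  1.12 -0.03] w 1.67 yaw 0.1397
t 17.05 T [0.5401 0.0093 0.1341] to home in tool cm [-0.02 -0.03 -0.01] F [-3.6  1.5 25.9] M [ 0.09  1.1  -0.06] w 1.66 yaw 0.1397
```

```bash
python3 -c "
from h import *
print(bot.hand_in())"
```

```text
the job is handed in; nothing more can be done
None
```

I opened the hasp, fitted the red-handled key and pressed it home. I handed the job in at about 17 s, still gripping the key (set to 100 N) and pushing it down.

- **Hasp:** I swung it by its orange tab to about 2.1 rad. The last side picture shows it still standing open, past upright.
- **Key:** I took it from its stand, turned it to the socket's measured yaw (0.139 rad) and slid it in without contact force.
- **Home position:** The tool stopped at z = 0.1341 m; the fully home height I had worked out was 0.1342 m. The force jumped from 8 to 27 N over about 0.5 mm there, which is the flange meeting the collar. The spring alone rises only about 1 N per mm.
- **Last readings:** There was a steady upward push of 26 N on the tool. The wrist picture shows the flange concentric on the collar.

**Disagreements:**
- My first socket position was about 2.5 mm off in x. I measured it again beside the held key before inserting.
- One colour search picked up the unit's red side panel instead of the key; I corrected that before reaching.
- At the end about 4 N of side force, 1.1 N m of moment and a tool tilt of about 0.006 rad remained.
- I saw nothing else disturbed, but I did not take a final overview picture to check every other item on the table.

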